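Sort hollow from solid test bars by weight and shut the case

TASK

Three ground steel test bars lie in the sloping rack; they look alike, but some are hollow and some are solid, which you can tell only by how heavy they are to lift. Lay every hollow bar in the black instrument case and every solid one in the open steel tray, each flat on the floor and none on top of another, and then shut the case's lid fully. Do not drop the bars, and leave the marker, the micrometer, the loose ring and the screwdriver where they are.

Things in the scene. Friction and masses are not known exactly. Their poses are not given: they have to be found in the camera images.
- rack: grey sheet-metal rack, 184 deep (x) x 248 wide (y) x 237 mm high, fixed; origin under its middle on the desk, x to its back. Its board slopes 23 degrees, rising to the back; the bars lie on it in black V rests, 78 mm apart along y, axes up the slope, lower ends against 22 mm wide stops; lift them straight off the board
- rack_shelf_edge (a point): middle of the front edge of the rack's dust shelf, 232 mm above the desk (fold to 224; small things on it up to 275). It juts forward over the bars, whose centres lie 15 mm in front of this edge and 153 mm below it: reach them with the tool leaning back towards the robot, best by the slope's 23 degrees
- bar_1_mid (a point): centre of one of three steel test bars that look the same: plain ground cylinder, 26 mm diameter, 84 mm long. Hollow with plugged ends (about 0.13 kg) or solid (about 0.35 kg); both kinds occur. Neither name nor place tells which: only the weight does. x along the bar's axis, up the slope while in the rack; z away from the sloping board
- bar_2_mid (a point): centre of the second bar, same frame. In the rack there are 12 mm between a bar's underside and the board; the V rests under it stand 18 to 30 mm either side of its middle along its axis, so fingers can straddle it at its middle with 52 mm free beside it
- bar_3_mid (a point): centre of the third bar, same frame. A solid bar's core may shift inside by 1 to 2 mm as the bar is tipped
- case_floor (a point): middle of the grey foam floor, 20.5 mm above the desk, of the black instrument case (126 x 213 x 51 mm shut), left or right of the rack, fixed. x to the hinge at its back, y along the hinge, z up. Floor x -57 to +48 mm, y -100 to +100 mm (latches 3 mm proud at x < -46, |y| 46 to 72); rim 5 mm above this floor; a foam ridge at y = 0 (6 mm thick, 5 mm high) makes two places; 27 mm clear height when shut
- case_hinge (a point): middle of the lid's hinge line, 27 mm above the desk; x and y as for case_floor
- lid_edge (a point): middle of the lid's free outer edge, 119 mm from the hinge line, at the top front edge of the shut case; the lid's flat outer face lies 24 mm off the hinge line (over it when shut), is 200 mm wide, and starts leaning back, open
- case_lid (a joint): angle of the case's lid, rad: 0 shut, 1.57 upright, 1.9 to 2.25 as at the start, leaning back. Light (1 to 2 N at its free edge); its stiff hinge holds it at any angle where it is left, so bring it right down. Swing it by pushing its outer side with a fingertip
- tray_floor (a point): middle of the inner floor (black rubber mat), 7 mm above the desk, of the open dark steel tray (125 x 210 x 33 mm) on the other side of the rack, fixed. x away from the robot, y along its length, z up. Clear floor 113 mm in x, 198 mm in y; rim 26 mm above this floor; a ridge at y = 0 (4 mm thick, 12 mm high) makes two places
- marker: marker pen, 112 mm long, bystander
- micrometer: micrometer, 140 mm long, bystander
- cage_ring: loose ring, 32 mm across, bystander
- screwdriver: small screwdriver, 143 mm long, bystander
Things that resemble listed ones, but are neither listed nor needed, are in the scene too. Leave any brown or purple look-alike of the part that bears bar_3_mid alone.

How it is judged:
By the outcome, as a careful person would: the job done as asked, in the order asked, and still so for the second after the job is handed in, with the robot touching nothing.
It also fails if it takes over 72 s, if anything falls off the work surface, if the arm or the gripper's body presses on something with over 40 N, if the wrist force passes 120 N, or if a joint passes its speed limit or range.

ROBOT

A 6-joint arm with a two-finger parallel gripper is mounted at the origin on a cart in front of the work surface, level with it; the furniture and walls round the work are solid. World frame = base frame: x ahead of the robot, y to its left, z up, the work surface at z = 0. Lengths are in m, angles in degrees, forces in N, time in s.
With the tool pointing down it reaches from about 0.325 to 0.85 m from the base axis. Payload 15.5 kg.
Tool frame: the origin (TCP) lies at the very end of the fingers, on their centre line; the grasp point (between the pads) lies 19 mm behind it (env.tcp_to_grasp is the z of the grasp point in the tool frame, in m); z points along the fingers, y is the line along which they close (so a half turn about z gives the same grasp; the last joint's range is limited). The gripper opens to 91 mm and grips with 3 to 60 N. Pads are 32 mm wide; open, the fingers measure 118 mm over their backs; the gripper's body (76 mm by 178 mm) begins 60 mm behind the grasp point.
Start: joints at [-71.82, 28.281, 77.091, -0, 74.628, -5.472], TCP at [0.251, -0.573, 0.214] pointing down, gripper open.
Joint ranges: [-166.48, 166.48], [-47.26, 123.95], [12.59, 153.08], [-70.14, 250.14], [6.76, 159.57], [-176.63, 176.63]. Speed limits (degrees/s): [108.29, 108.29, 147.25, 172.46, 172.46, 172.46].

INTERFACE

Orientations are given as a 3x3 rotation matrix whose columns are the frame's x, y, z axes.
In Python, from station import env, cams, finish_job gives the robot as it stands.
- The arm moves only by the tool arm_command, never from a script. Its argument "series" is a list of rows, each a list of 6 numbers: the shift along the tool's x, y, z in cm, then the turn, a rotation vector about the tool's x, y, z in rad. In form: [[dx, dy, dz, ax, ay, az], ...]. A call has 1 to 12 rows; each row is the pose to reach, as a shift and turn from the pose commanded when the call began, along the tool's axes at that moment; what a row does not reach only later rows make up. A row lasts 1/10 s, in which the tool goes at most 50 mm and 8.59 degrees, less where a joint would pass 70% of its speed; a pose out of reach is approached as far as the arm can. A call with a gripper value outside its range is refused whole. "gripper" is the finger opening in cm, from 0 to 9.12, set as the call begins (left out, the last holds). The fingers move at their own pace and stop on an object; the grip force is fixed at half the most. Time passes only in rows, so rows that repeat a pose let the fingers close. It gives the time, the measured TCP pose, the force and the opening at its end, in the units of the state.
- env.read_state(): the state, without advancing time (a new reading comes with each control period).
- cams.camera(name): name is "scene" or "top"; returns (picture, depth): 480x640x3 uint8, red, green, blue; 480x640 float32, m along the optical axis (not along the pixel's ray), 0 where there is no reading.
- cams.get_calibration(name): a dict with "camera_matrix" (3x3 intrinsics, pixels), "k1" (the pictures are not rectified: a ray, as slopes to the right and down, at radius r is drawn at 1 + k1 r^2 times it, then the intrinsics apply), "rvec" (rotation vector, rad) and "tvec" (3), from world to camera coordinates, as OpenCV has them. Camera axes: x right, y down, z forward; pixel columns grow to the right and rows downward; lengths in m; the calibration is good to about 2 mm. A picture is of the moment at which its call begins. get_calibration takes no time and is no camera call.
- finish_job(): hands the job in, once; it reports no verdict.
The state is a dict: "t": time; "joint_positions": joint angles; "joint_vel": joint speeds; "effort": joint torques, N m; "ee_pos": TCP position; "tool_rot": TCP orientation; "wrist_force": force on the tool from outside, world axes, zero at the start; "wrist_torque": the same for the moment, N m; "width": finger opening in m.
Only numpy, scipy, OpenCV 4.12 (cv2) and the standard library are available. Lean on these libraries where they do the work, as an engineer would, in place of code of your own. Each camera call takes 0.05 s, during which the arm holds its last target. There are 200 camera calls.

## Working session

There is one attempt and no reset: what is moved stays moved. The work goes in short steps, Python scripts to look and compute and a tool call to move; the robot and the scene stay as the last step left them, time stands still between calls to the robot, and variables do not carry over. Pictures are saved under pics/ and viewed, on a budget of 10 in all, crops included, one or two more only if the job needs it, and the job is handed in when it is done.

Besides the shell and the picture viewer there is one more tool, called after "Request:" as a command line: name --pt "numbers of a row" for each row, then --argument value for the rest. arm_command: Moves the arm, as the interface text tells. Its arguments: {"type":"object","properties":{"series":{"type":"array","items":{"type":"array","items":{"type":"number"}}},"gripper":{"type":"number"}},"required":["series"]}

```bash
ls; mkdir -p pics; python3 - <<'E'
from station import env,cams
import cv2,numpy as np
s=env.read_state();print({k:np.round(v,3).tolist() for k,v in s.items()})
for n in("scene","top"):
    c=cams.get_calibration(n);print(n,c)
    p,d=cams.camera(n);cv2.imwrite(f"pics/{n}0.png",p[:,:,::-1]);np.save(f"pics/{n}0.npy",d)
E
```

```text
pics
{'t': 0.0, 'joint_positions': [-71.822, 28.315, 77.128, 0.002, 74.628, -5.47], 'joint_vel': [-0.001, 0.004, 0.018, 0.059, 0.025, -0.088], 'effort': [-0.003, -87.883, -38.185, 0.071, 0.053, -0.0], 'ee_pos': [0.251, -0.572, 0.213], 'tool_rot': [[0.916, 0.401, -0.0], [0.401, -0.916, 0.001], [0.0, -0.001, -1.0]], 'wrist_force': [-0.065, -0.239, -0.097], 'wrist_torque': [0.011, -0.042, 0.001], 'width': 0.091}
scene {'camera_matrix': array([[469.49537868,   0.        , 322.31992375],
       [  0.        , 469.49537868, 234.88164644],
       [  0.        ,   0.        ,   1.        ]]), 'k1': -0.11080767634721467, 'rvec': array([ 0.88657488, -2.28408934,  1.29044579]), 'tvec': array([0.40698795, 0.30670591, 1.05393459])}
top {'camera_matrix': array([[506.63735121,   0.        , 323.81143577],
       [  0.        , 506.63735121, 242.12319908],
       [  0.        ,   0.        ,   1.        ]]), 'k1': -0.07858434869579249, 'rvec': array([ 2.16592588, -2.14880402,  0.13374646]), 'tvec': array([0.00687817, 0.57642571, 1.14919932])}
```

View pics/scene0.png

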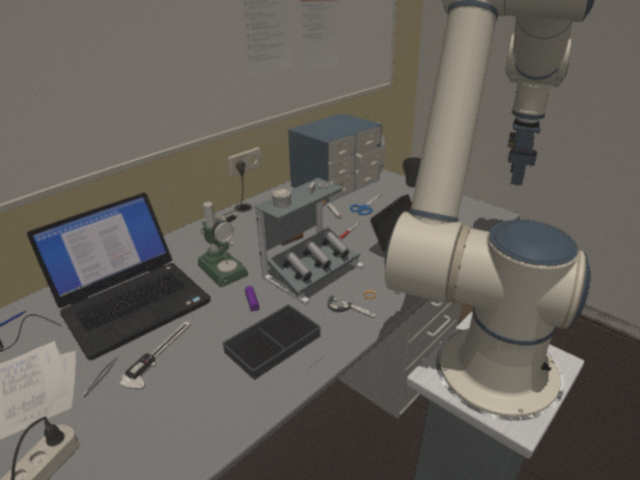

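View pics/top0.png

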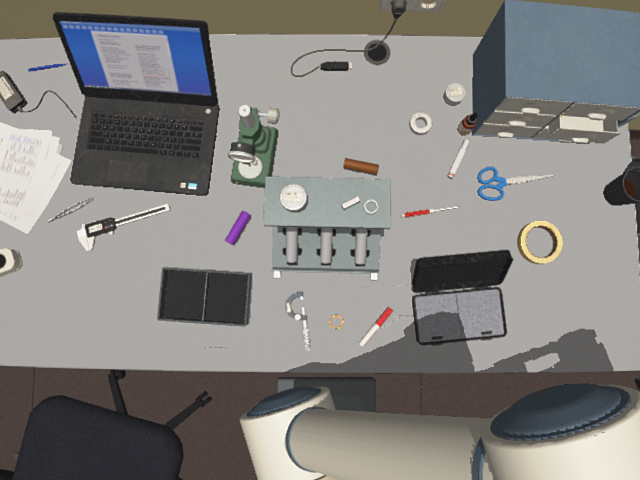

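```bash
cat > h.py <<'E'
import numpy as np,cv2
from station import env,cams
def cal(n):
    c=cams.get_calibration(n);R=cv2.Rodrigues(c["rvec"])[0];return c["camera_matrix"],c["k1"],R,np.array(c["tvec"])
def ray(n,uv):
    K,k,R,t=cal(n);uv=np.atleast_2d(np.array(uv,float)).reshape(-1,1,2)
    q=cv2.undistortPoints(uv,K,np.array([k,0,0,0,0.])).reshape(-1,2)
    return -R.T@t,np.c_[q,np.ones(len(q))]@R   # origin, dirs (camera depth 1)
def plane(n,uv,z):
    o,d=ray(n,uv);return o+d*((z-o[2])/d[:,2])[:,None]
def depth(n,uv,D):
    o,d=ray(n,uv);u=np.round(np.atleast_2d(uv)).astype(int);return o+d*D[u[:,1],u[:,0]][:,None]
def cloud(n,D):
    v,u=np.mgrid[0:480,0:640];uv=np.c_[u.ravel(),v.ravel()];return depth(n,uv,D).reshape(480,640,3)
E
python3 - <<'E'
from h import *
np.set_printoptions(precision=4,suppress=True)
D=np.load("pics/top0.npy");p=cv2.imread("pics/top0.png")
P=cloud("top",D);np.save("pics/P0.npy",P)
print("desk z",[P[r,c].round(4).tolist() for r,c in((340,300),(300,140),(355,370))])
for nm,(u,v) in dict(bar=(292,240),bar_m=(326,240),bar_r=(361,240),shelf=(330,215),trayL=(180,298),trayR=(230,298),caseL=(435,317),caseR=(485,315),lid=(460,270),can=(293,197)).items(): print(nm,P[v,u])
# masks by height: tray, case rim, shelf
Z=P[:,:,2]
def rect(m,nm):
    cs,_=cv2.findContours(m.astype(np.uint8),0,2);c=max(cs,key=cv2.contourArea)
    q=P[m&(cv2.drawContours(np.zeros((480,640),np.uint8),[c],-1,1,-1)>0)]
    r=cv2.minAreaRect(q[:,:2].astype(np.float32));print(nm,r,np.median(q[:,2]),len(q))
box=lambda u0,v0,u1,v1:(np.add.outer(np.zeros(480),np.arange(640))>=u0)&(np.add.outer(np.zeros(480),np.arange(640))<=u1)&(np.add.outer(np.arange(480),np.zeros(640))>=v0)&(np.add.outer(np.arange(480),np.zeros(640))<=v1)
rect(box(150,260,260,335)&(Z>.02)&(Z<.045),"tray rim")
rect(box(405,240,520,350)&(Z>.012),"case")
rect(box(255,170,400,290)&(Z>.22)&(Z<.24),"shelf")
m=box(405,240,520,290)&(Z>.05);q=P[m];c=q.mean(0);_,s,V=np.linalg.svd(q-c,full_matrices=False);print("lid",c,V,s,q[:,2].max())
m=box(270,225,385,272)&(Z>.05)&(Z<.2)
for u in(292,326,361):
    k=m&box(u-8,228,u+8,268);q=P[k];print(u,len(q),q[q[:,2]>np.percentile(q[:,2],60)].mean(0))
    print(P[230:272:4,u])
E
```

```text
desk z [[0.3476, 0.0658, 0.0016], [0.4371, 0.4531, -0.0027], [0.3137, -0.0995, -0.0007]]
bar [0.5729 0.082  0.0968]
bar_m [0.5746 0.0066 0.0889]
bar_r [ 0.5739 -0.0709  0.0987]
shelf [ 0.6046 -0.0003  0.2379]
trayL [0.4432 0.3532 0.0054]
trayR [0.4446 0.2324 0.0101]
caseL [ 0.4038 -0.2504  0.0191]
caseR [ 0.4086 -0.369   0.0197]
lid [ 0.5103 -0.2962  0.0768]
can [0.6326 0.0703 0.2716]
tray rim ((0.4486275613307953, 0.290733277797699), (0.21105670928955078, 0.12616625428199768), 86.9352035522461) 0.03182568854638923 801
case ((0.4339812397956848, -0.20046751201152802), (0.19997292757034302, 0.4212522804737091), 5.584160327911377) 0.02500706387557239 7873
shelf ((0.6308275461196899, 0.006099991500377655), (0.249015673995018, 0.0989767387509346), 89.159912109375) 0.2371682813370371 5184
lid [ 0.5187 -0.2933  0.1079] [[ 0.0607 -0.3537 -0.9334]
 [ 0.0935 -0.929   0.3581]
 [ 0.9938  0.109   0.0233]] [5.6314 2.8198 0.6646] 1.2116331027299014
292 560 [0.5786 0.0844 0.0955]
[[0.5942 0.0819 0.1048]
 [0.5857 0.0819 0.1019]
 [0.5773 0.082  0.098 ]
 [0.5688 0.0822 0.094 ]
 [0.56   0.0821 0.0932]
 [0.5519 0.0824 0.0851]
 [0.5429 0.0823 0.0855]
 [0.5347 0.0827 0.0765]
 [0.5259 0.0828 0.0737]
 [0.5201 0.0853 0.0313]
 [0.5095 0.084  0.0499]]
326 573 [0.5787 0.0071 0.0958]
[[0.5948 0.0068 0.1045]
 [0.5868 0.0067 0.098 ]
 [0.5782 0.0066 0.0955]
 [0.5694 0.0066 0.094 ]
 [0.5611 0.0065 0.0886]
 [0.5523 0.0064 0.0868]
 [0.5433 0.0063 0.0873]
 [0.5351 0.0062 0.0789]
 [0.5262 0.0062 0.0776]
 [0.5206 0.0059 0.034 ]
 [0.5107 0.0059 0.0412]]
361 575 [ 0.5781 -0.0702  0.0956]
[[ 0.5952 -0.0705  0.1059]
 [ 0.5867 -0.0706  0.1035]
 [ 0.5782 -0.0708  0.1002]
 [ 0.5702 -0.0714  0.093 ]
 [ 0.5614 -0.0715  0.0908]
 [ 0.5529 -0.0718  0.087 ]
 [ 0.5443 -0.072   0.0833]
 [ 0.5351 -0.0719  0.0851]
 [ 0.527  -0.0726  0.075 ]
 [ 0.5189 -0.0735  0.063 ]
 [ 0.5119 -0.0757  0.0331]]
```

```bash
python3 - <<'E'
import cv2
p=cv2.imread("pics/top0.png")
a=cv2.resize(p[215:285,260:395],None,fx=5,fy=5,interpolation=2)[:, :675]
b=cv2.resize(p[240:350,400:520],None,fx=3,fy=3,interpolation=2)
c=cv2.resize(p[255:335,150:260],None,fx=3,fy=3,interpolation=2)
import numpy as np
o=np.zeros((600,800,3),np.uint8);
a=cv2.resize(a,(520,270));o[:270,:520]=a;o[270:600,:360]=b;o[270:510,400:730]=c
cv2.imwrite("pics/crop1.png",o)
E
```

```text
(no output)
```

View pics/crop1.png

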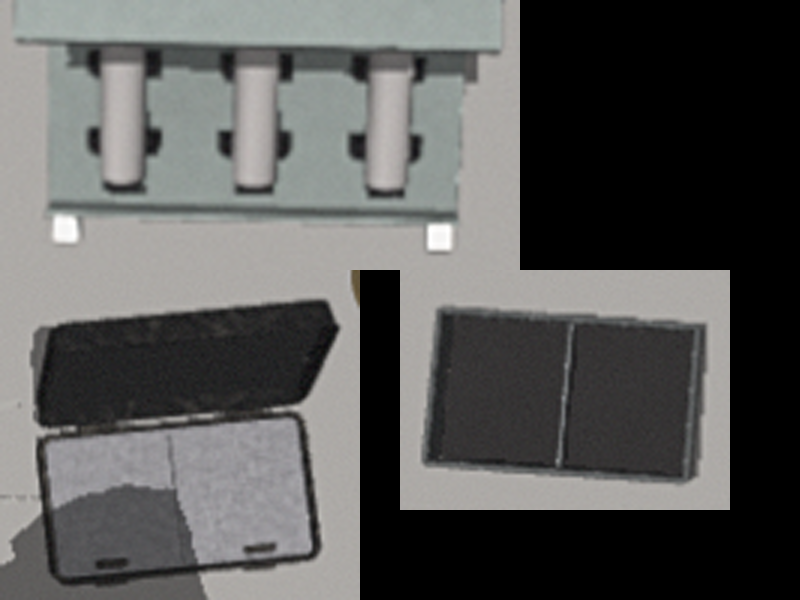

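The crop shows three grey bars in the rack's V rests, at top pixels (292,245), (326,245) and (361,245). The brown cylinder (360,166) and the purple one (238,228) lie loose on the desk, so they are the look-alikes to leave alone. The case is at (460,315) with its lid leaning back, and the tray is at (205,297).

```bash
python3 - <<'E'
from h import *
np.set_printoptions(precision=4,suppress=True)
P=np.load("pics/P0.npy");p=cv2.imread("pics/top0.png")
def quad(nm,uv,z):
    q=plane("top",uv,z);print(nm,q[:,:2].tolist(),"c",q.mean(0),"yaw of -y dir",[np.degrees(np.arctan2(*( (b-a)[[0,1]]*[1,-1]))) for a,b in((q[0],q[1]),(q[3],q[2]))],"len",np.linalg.norm(q[1]-q[0]),np.linalg.norm(q[3]-q[0]))
quad("case",[(413.3,296.7),(501,288.3),(506,335),(417.3,343.3)],.0255)
quad("tray",[(163.3,267.7),(251.7,273.3),(246.7,325.7),(158,319.7)],.033)
# shelf front edge: crop scale 520/675*5=3.852, origin 260,215
f=lambda x,y:(260+x/3.852,215+y/3.857)
q=plane("top",[f(18,42),f(500,51)],.224);print("shelf edge",q)
q=plane("top",[f(65,230),f(439,238)],.004);print("feet",q)
# bars: grey-bright mask, centreline at top surface
g=cv2.cvtColor(p,cv2.COLOR_BGR2HSV);
m=((g[:,:,1]<35)&(g[:,:,2]>110)).astype(np.uint8)
for u in(292,326,361):
    cs=[]
    for v in range(233,258,3):
        r=np.where(m[v,u-14:u+15])[0]+u-14;
        if len(r): cs.append((r.min(),r.max(),v))
    uvm=[((a+b)/2,v) for a,b,v in cs]
    # plane z varies with slope: z_top = .091+tan23*(x-.5663+.005)
    o,d=ray("top",uvm);t=np.tan(np.radians(23));n=np.array([-t,0,1]);c0=np.array([.5612,0,.091]);s=((c0-o)@n)/(d@n);q=o+d*s[:,None]
    print(u,[b-a+1 for a,b,v in cs],np.polyfit(q[:,0]-.5663,q[:,1],1),q[[0,-1]])
# lid plane
Z=P[:,:,2];mm=np.zeros((480,640),bool);mm[258:282,420:500]=1
q=P[mm&(Z>.03)&(Z<.2)];c=np.median(q,0)
for _ in range(4):
    cc=q.mean(0);_,_,V=np.linalg.svd(q-cc,full_matrices=False);q=q[abs((q-cc)@V[2])<.004]
print("lid",cc,V[2],len(q))
for v in range(245,292,3): print(v,P[v,[430,460,490]].ravel())
for nm,uv in dict(marker=[(360,345),(392,309)],mic=[(290,293),(308,350)],ring=[(336,322)],sd=[(402,215),(457,209)],vial=[(450,178),(467,141)],tape=[(541,242)],key=[(395,318)]).items(): print(nm,plane("top",uv,.01)[:,:2].tolist())
E
```

```text
case [[0.4508220009458292, -0.19859752767882646], [0.47125418795800156, -0.4071290011339355], [0.3622992469863777, -0.4160288307290038], [0.3432798712038938, -0.2068718893039591]] c [ 0.4069 -0.3072  0.0255] yaw of -y dir [np.float64(5.5960531703949785), np.float64(5.195816807642063)] len 0.20953006869530502 0.10785997742320703
tray [[0.5131634249389676, 0.38794165404399705], [0.502133045968259, 0.17894583192642305], [0.3810663944666379, 0.18773409236023728], [0.39194641895798993, 0.3953640200272478]] c [0.4471 0.2875 0.033 ] yaw of -y dir [np.float64(-3.0211528818948636), np.float64(-2.999615020374925)] len 0.20928670030089844 0.12144403672384121
shelf edge [[ 0.5843  0.1284  0.224 ]
 [ 0.5816 -0.1187  0.224 ]]
feet [[ 0.5013  0.1228  0.004 ]
 [ 0.4982 -0.1088  0.004 ]]
292 [np.int64(29), np.int64(29), np.int64(29), np.int64(29), np.int64(29), np.int64(29), np.int64(29), np.int64(29), np.int64(29)] [-0.0107  0.0822] [[0.5878 0.0819 0.1023]
 [0.5366 0.0825 0.0806]]
326 [np.int64(29), np.int64(29), np.int64(29), np.int64(29), np.int64(29), np.int64(29), np.int64(29), np.int64(29), np.
[... 1412 characters left out ...]
81  -0.3785  0.0331]
287 [ 0.4735 -0.2374  0.0292  0.4735 -0.3059  0.0378  0.4743 -0.3814  0.0237]
290 [ 0.4299  0.0108  1.2116  0.4669 -0.3089  0.0262  0.4674 -0.3827  0.0192]
marker [[0.33769440388537114, -0.07511467633891811], [0.42192667389235183, -0.15057912373510357]]
mic [[0.4577685064983118, 0.09040963939711597], [0.32525462336112543, 0.046403073666502315]]
ring [[0.39073732587545046, -0.018654608964364494]]
sd [[0.6469714940744072, -0.17655011513716845], [0.6630492714704939, -0.3107646354370094]]
vial [[0.7399445264050009, -0.2956861117471482], [0.8346598916910083, -0.3410149257782946]]
tape [[0.5840589768776793, -0.5155677703023189]]
key [[0.4008934434163345, -0.15754181953240193]]
```

```bash
cat >> h.py <<'E'
def Rot(yaw,tilt=0):
    y,t=np.radians([yaw,tilt]);c,s=np.cos(t),np.sin(t);cy,sy=np.cos(y),np.sin(y)
    return np.array([[cy,-sy,0],[sy,cy,0],[0,0,1]])@np.array([[c,0,s],[0,-1,0],[s,0,-c]])
def rel(*wps):
    s=env.read_state();p0,R0=np.array(s["ee_pos"]),np.array(s["tool_rot"])
    print("t",round(s["t"],2),"p",np.round(p0,4),"F",np.round(s["wrist_force"],2),"w",round(float(s["width"]),4),"j",np.round(s["joint_positions"]))
    for p,R in wps:
        r=cv2.Rodrigues(R0.T@R)[0].ravel();d=R0.T@(np.array(p)-p0)
        print(np.round(d*100,2).tolist(),np.round(r,3).tolist(),"|d|cm",round(100*np.linalg.norm(d),1),"deg",round(np.degrees(np.linalg.norm(r)),1))
ZR=Rot(-.7,23)[:,2]
def bar(i,back=0):   # i=-1,0,1 ; grasp TCP 10 mm past bar centre
    c=np.array([.5668,.0057,.079])+np.array([.0122,.9999,0])*.078*i
    return c+ZR*(.010-back),Rot(-.7,23)
PL=dict(caseL=((.4047,-.2557),.0205,5.2),caseR=((.4140,-.3583),.0205,5.2),trayL=((.451,.340),.007,-3.2),trayR=((.445,.238),.007,-3.2))
def place(n,up=0):   # TCP with bar (centre 10 mm behind TCP) touching floor at up=0
    (x,y),z,yaw=PL[n];return np.array([x,y,z+.0035+up]),Rot(yaw)
E
python3 -c "
from h import *
rel(bar(-1,.13),bar(-1,.05),bar(-1,0))"
```

```text
t 0.1 p [ 0.2506 -0.5722  0.2134] F [-0.55  0.05  0.9 ] w 0.0913 j [-72.  28.  77.   0.  75.  -5.]
[44.66, -35.07, 2.44] [-0.086, 0.395, 0.419] |d|cm 56.8 deg 33.4
[47.5, -33.78, 9.8] [-0.086, 0.395, 0.419] |d|cm 59.1 deg 33.4
[49.28, -32.97, 14.4] [-0.086, 0.395, 0.419] |d|cm 61.0 deg 33.4
```

Request:
arm_command --pt "2 -1.5 0 -0.004 0.02 0.02" --pt "6 -4.7 0.3 -0.012 0.055 0.06" --pt "11 -8.6 0.6 -0.02 0.1 0.105" --pt "15.5 -12.2 0.9 -0.03 0.14 0.15" --pt "20 -15.7 1.1 -0.04 0.18 0.19" --pt "25 -19.6 1.4 -0.05 0.22 0.235" --pt "29.5 -23.2 1.6 -0.057 0.26 0.28" --pt "34 -26.7 1.9 -0.065 0.3 0.32" --pt "38.5 -30.2 2.1 -0.075 0.34 0.36" --pt "42 -33 2.3 -0.081 0.37 0.395" --pt "44 -34.5 2.4 -0.085 0.39 0.415" --pt "44.7 -35.1 2.4 -0.086 0.395 0.419" --gripper 6

```text
t: 1.3
ee_pos: [0.5195, -0.0693, 0.1897]
tool_rot: [[0.92, -0.013, 0.391], [-0.012, -1.0, -0.005], [0.391, -0.0, -0.92]]
wrist_force: [0.1, -1.9, 0.5]
width: 0.0598
```

```bash
python3 -c "
from h import *
rel(bar(-1,.13),bar(-1,.04),bar(-1,0))
for n in('top','scene'):
    p,d=cams.camera(n); cv2.imwrite(f'pics/{n}1.png',p[:,:,::-1]);np.save(f'pics/{n}1.npy',d)
    F=env.read_state()
a=cv2.imread('pics/top1.png')[190:300,250:400];b=cv2.imread('pics/scene1.png')[180:310,240:380]
o=np.zeros((560,800,3),np.uint8);o[:,:400]=cv2.resize(a,(400,293),interpolation=2)[:560].repeat(1,0) if 0 else 0
a=cv2.resize(a,(400,293),interpolation=2);b=cv2.resize(b,(400,371),interpolation=2);o[:293,:400]=a;o[:371,400:]=b;cv2.imwrite('pics/c2.png',o[:380])
"
```

```text
t 1.3 p [ 0.5195 -0.0693  0.1897] F [ 0.14 -1.92  0.52] w 0.0598 j [-19.  14. 112.  13.  33.  62.]
[-0.06, 0.24, 0.0] [0.0, -0.001, -0.001] |d|cm 0.3 deg 0.0
[-0.06, 0.24, 9.0] [0.0, -0.001, -0.001] |d|cm 9.0 deg 0.0
[-0.06, 0.24, 13.0] [0.0, -0.001, -0.001] |d|cm 13.0 deg 0.0
```

View pics/c2.png

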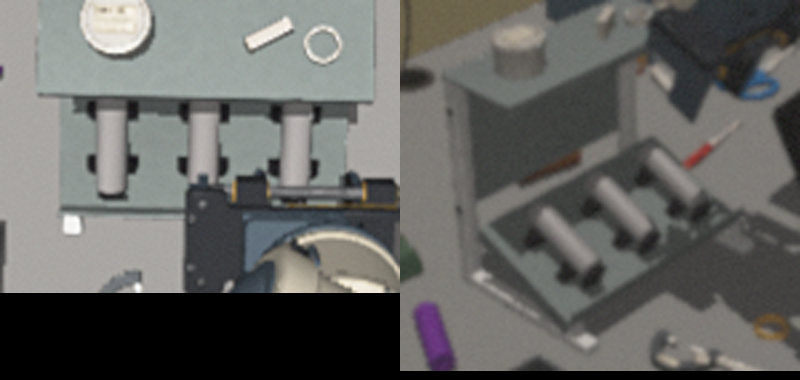

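The view shows the gripper centred over the right-hand bar within a few mm, and the bars untouched. Descending.

Request:
arm_command --pt "0 0.1 1 0 0 0" --pt "0 0.1 3 0 0 0" --pt "0 0.1 5 0 0 0" --pt "0 0.1 7 0 0 0" --pt "0 0.1 9 0 0 0" --pt "0 0.1 10.5 0 0 0" --pt "0 0.1 11.5 0 0 0" --pt "0 0.1 12.3 0 0 0" --pt "0 0.1 12.8 0 0 0" --pt "0 0.1 13 0 0 0" --pt "0 0.1 13 0 0 0" --pt "0 0.1 13 0 0 0"

```text
t: 2.6
ee_pos: [0.5702, -0.0734, 0.0706]
tool_rot: [[0.92, -0.012, 0.391], [-0.011, -1.0, -0.006], [0.391, 0.001, -0.92]]
wrist_force: [-0.6, -0.0, -0.6]
width: 0.0601
```

```bash
python3 -c "
from h import *
rel(bar(-1,0))
for n in('scene',):
    p,d=cams.camera(n); cv2.imwrite(f'pics/{n}2.png',p[:,:,::-1])
b=p[180:310,240:400,::-1];cv2.imwrite('pics/c3.png',cv2.resize(b,(740,600),interpolation=2))
"
```

```text
t 2.6 p [ 0.5702 -0.0734  0.0706] F [-0.6  -0.04 -0.58] w 0.0601 j [-17.  30. 113.  24.  16.  52.]
[-0.07, -0.1, 0.06] [0.001, -0.0, 0.001] |d|cm 0.1 deg 0.1
```

View pics/c3.png

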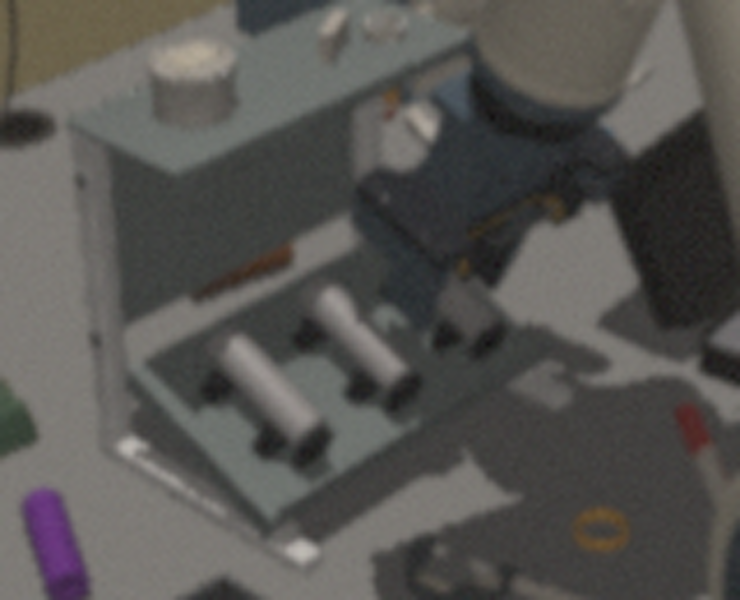

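The finger hangs between the bars, near this bar's middle, with room on both sides and no contact force. Closing.

Request:
arm_command --pt "0 0 0 0 0 0" --pt "0 0 0 0 0 0" --pt "0 0 0 0 0 0" --pt "0 0 0 0 0 0" --pt "0 0 0 0 0 0" --pt "0 0 0 0 0 0" --pt "0 0 0 0 0 0" --pt "0 0 0 0 0 0" --gripper 1.5

```text
t: 3.45
ee_pos: [0.5702, -0.0715, 0.0706]
tool_rot: [[0.921, -0.011, 0.39], [-0.011, -1.0, -0.003], [0.39, -0.001, -0.921]]
wrist_force: [6.6, 27.3, 9.4]
width: 0.0254
```

Request:
arm_command --pt "0 -0.1 0 0 0 0" --pt "0 -0.2 0 0 0 0" --pt "0 -0.2 0 0 0 0" --pt "0 -0.2 0 0 0 0"

```text
t: 3.85
ee_pos: [0.5703, -0.0712, 0.0705]
tool_rot: [[0.92, -0.012, 0.391], [-0.011, -1.0, -0.005], [0.391, 0.001, -0.92]]
wrist_force: [-0.9, 4.1, 5.7]
width: 0.0257
```

Request:
arm_command --pt "0 -0.2 -0.4 0 0 0" --pt "0 -0.2 -1 0 0 0" --pt "0 -0.2 -2 0 0 0" --pt "0 -0.2 -4 0 0 0" --pt "0 -0.2 -6.5 0 0 0" --pt "0 -0.2 -9 0 0 0" --pt "0 -0.2 -11.5 0 0 0" --pt "0 -0.2 -13 0 0 0" --pt "0 -0.2 -13.5 0 0 0" --pt "0 -0.2 -13.5 0 0 0" --pt "0 -0.2 -13.5 0 0 0" --pt "0 -0.2 -13.5 0 0 0"

```text
t: 5.05
ee_pos: [0.5172, -0.0685, 0.1936]
tool_rot: [[0.921, -0.012, 0.389], [-0.011, -1.0, -0.005], [0.389, 0.0, -0.921]]
wrist_force: [0.8, -0.7, -2.9]
width: 0.0259
```

```bash
cat >> h.py <<'E'
def weigh(n=8):
    f=[]
    for _ in range(n): cams.camera("top");s=env.read_state();f.append(np.r_[s["wrist_force"],s["wrist_torque"]])
    f=np.array(f);print("F mean",f.mean(0).round(3),"sd",f.std(0).round(2))
E
python3 -c "
from h import *
weigh()
rel(place('caseR',.12),place('trayR',.12))"
```

```text
F mean [-1.120e-01  9.300e-02 -3.607e+00  5.200e-02  4.770e-01  1.000e-03] sd [0.58 0.36 0.36 0.02 0.02 0.02]
t 5.45 p [ 0.5175 -0.0686  0.1944] F [-0.82  0.54 -3.43] w 0.0257 j [-19.  13. 112.  13.  33.  62.]
[-11.18, 29.09, 0.76] [0.021, -0.401, -0.101] |d|cm 31.2 deg 23.7
[-9.5, -30.58, 2.89] [-0.008, -0.401, 0.043] |d|cm 32.1 deg 23.1
```

Bar 1 (right) weighs 3.6 N, so it is solid and goes in the tray.

Request:
arm_command --pt "-0.5 -0.8 0.05 0 -0.01 0.001" --pt "-1.2 -3 0.15 -0.001 -0.035 0.004" --pt "-2.1 -6 0.3 -0.002 -0.08 0.009" --pt "-3.1 -9.5 0.6 -0.002 -0.125 0.013" --pt "-4.1 -13 1 -0.003 -0.17 0.018" --pt "-5.1 -16.5 1.4 -0.004 -0.215 0.023" --pt "-6.2 -20 1.8 -0.005 -0.26 0.028" --pt "-7.3 -23.5 2.2 -0.006 -0.305 0.033" --pt "-8.3 -27 2.6 -0.007 -0.35 0.038" --pt "-9.2 -29.3 2.8 -0.008 -0.385 0.042" --pt "-9.5 -30.4 2.9 -0.008 -0.401 0.043" --pt "-9.5 -30.6 2.9 -0.008 -0.401 0.043"

```text
t: 6.65
ee_pos: [0.4452, 0.239, 0.1301]
tool_rot: [[0.999, -0.054, 0.0], [-0.054, -0.999, 0.0], [0.0, -0.0, -1.0]]
wrist_force: [0.8, -0.5, -3.0]
width: 0.0258
```

```bash
python3 -c "
from h import *
rel(place('trayR',.03),place('trayR',0.001))"
```

```text
t 6.65 p [0.4452 0.239  0.1301] F [ 0.81 -0.53 -3.02] w 0.0258 j [ 21.  25. 100.   0.  55. 115.]
[-0.01, 0.1, 8.96] [-0.0, -0.0, 0.002] |d|cm 9.0 deg 0.1
[-0.01, 0.1, 11.86] [-0.0, -0.0, 0.002] |d|cm 11.9 deg 0.1
```

Request:
arm_command --pt "0 0.1 1 0 0 0" --pt "0 0.1 3 0 0 0" --pt "0 0.1 5.5 0 0 0" --pt "0 0.1 8 0 0 0" --pt "0 0.1 9.5 0 0 0" --pt "0 0.1 10.3 0 0 0" --pt "0 0.1 10.9 0 0 0" --pt "0 0.1 11.3 0 0 0" --pt "0 0.1 11.5 0 0 0" --pt "0 0.1 11.6 0 0 0" --pt "0 0.1 11.7 0 0 0" --pt "0 0.1 11.7 0 0 0"

```text
t: 7.85
ee_pos: [0.4451, 0.2373, 0.0137]
tool_rot: [[0.998, -0.055, 0.001], [-0.055, -0.998, 0.0], [0.001, -0.0, -1.0]]
wrist_force: [-0.2, -0.2, -2.7]
width: 0.0256
```

Request:
arm_command --pt "0 0 0.1 0 0 0" --pt "0 0 0.2 0 0 0" --pt "0 0 0.25 0 0 0" --pt "0 0 0.25 0 0 0"

```text
t: 8.25
ee_pos: [0.445, 0.2372, 0.0111]
tool_rot: [[0.998, -0.055, 0.0], [-0.055, -0.998, -0.0], [0.0, -0.0, -1.0]]
wrist_force: [-1.6, 0.1, 2.0]
width: 0.0261
```

Request:
arm_command --pt "0 0 0 0 0 0" --pt "0 0 0 0 0 0" --pt "0 0 0 0 0 0" --pt "0 0 0 0 0 0" --pt "0 0 -0.5 0 0 0" --pt "0 0 -2 0 0 0" --pt "0 0 -4.5 0 0 0" --pt "0 0 -8 0 0 0" --pt "0 0 -11.5 0 0 0" --pt "0 0 -13.5 0 0 0" --pt "0 0 -14 0 0 0" --gripper 5

```text
t: 9.35
ee_pos: [0.446, 0.2376, 0.1535]
tool_rot: [[0.998, -0.055, 0.004], [-0.055, -0.998, 0.001], [0.004, -0.002, -1.0]]
wrist_force: [-0.8, -0.5, -0.9]
width: 0.05
```

```bash
sed -i 's/\.5668,\.0057,/.5668,.0077,/' h.py; python3 -c "
from h import *
rel(bar(0,.135))
p,d=cams.camera('scene');cv2.imwrite('pics/s4.png',p[:,:,::-1])
cv2.imwrite('pics/c4.png',cv2.resize(p[180:400,190:400,::-1],(570,597),interpolation=2))"
```

```text
t 9.35 p [0.446  0.2376 0.1535] F [-0.76 -0.51 -0.88] w 0.05 j [ 21.  23.  98.  -0.  59. 114.]
[8.47, 22.49, -4.06] [0.007, 0.397, -0.043] |d|cm 24.4 deg 22.9
```

View pics/c4.png

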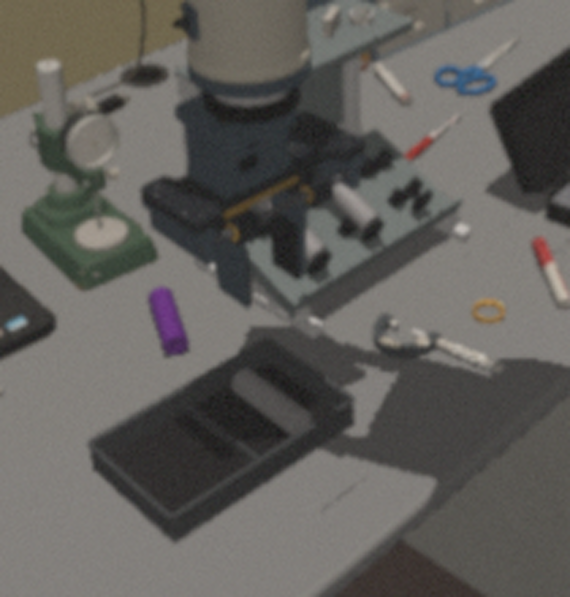

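The picture shows bar 1 flat in the tray's right-hand place (270,400). The other two bars and the bystanders are unmoved. The middle bar is next.

Request:
arm_command --pt "0.2 0.8 -0.6 0 0.015 -0.002" --pt "1 3 -1.6 0.001 0.055 -0.006" --pt "2.2 6 -2.4 0.002 0.11 -0.012" --pt "3.5 9.5 -3 0.003 0.17 -0.018" --pt "4.9 13 -3.4 0.004 0.23 -0.025" --pt "6.2 16.5 -3.7 0.005 0.29 -0.031" --pt "7.4 19.7 -3.9 0.006 0.35 -0.037" --pt "8.2 21.7 -4 0.007 0.385 -0.042" --pt "8.5 22.5 -4.1 0.007 0.397 -0.043" --pt "8.5 22.5 -4.1 0.007 0.397 -0.043" --gripper 6

```text
t: 10.4
ee_pos: [0.5165, 0.0064, 0.1911]
tool_rot: [[0.923, -0.014, 0.386], [-0.012, -1.0, -0.007], [0.386, 0.002, -0.923]]
wrist_force: [0.1, 0.4, 0.5]
width: 0.0601
```

```bash
python3 -c "
from h import *
rel(bar(0,0))"
```

```text
t 10.4 p [0.5165 0.0064 0.1911] F [0.13 0.39 0.49] w 0.0601 j [ -8.  13. 113.   5.  31.  80.]
[0.33, -0.23, 13.28] [0.003, 0.006, -0.001] |d|cm 13.3 deg 0.4
```

Request:
arm_command --pt "0 0 1 0 0 0" --pt "0.1 0 3 0 0 0" --pt "0.1 0 5.5 0 0 0" --pt "0.1 0 8 0 0 0" --pt "0.1 0 10 0 0 0" --pt "0.1 0 11.5 0 0 0" --pt "0.1 0 12.5 0 0 0" --pt "0.1 0 13 0 0 0" --pt "0.1 0 13.2 0 0 0" --pt "0.1 0 13.3 0 0 0" --pt "0.1 0 13.3 0 0 0"

```text
t: 11.5
ee_pos: [0.5698, 0.0071, 0.0702]
tool_rot: [[0.922, -0.012, 0.387], [-0.011, -1.0, -0.006], [0.387, 0.002, -0.922]]
wrist_force: [0.0, 0.1, 0.4]
width: 0.0599
```

```bash
python3 -c "
from h import *
rel(bar(0,0))"
```

```text
t 11.5 p [0.5698 0.0071 0.0702] F [0.02 0.08 0.42] w 0.0599 j [ -7.  30. 114.   9.  14.  75.]
[0.07, -0.06, 0.07] [0.002, 0.004, 0.001] |d|cm 0.1 deg 0.2
```

Request:
arm_command --pt "0 0 0 0 0 0" --pt "0 0 0 0 0 0" --pt "0 0 0 0 0 0" --pt "0 0 0 0 0 0" --pt "0 0 0 0 0 0" --pt "0 0 0 0 0 0" --pt "0 0 0 0 0 0" --gripper 1.5

```text
t: 12.2
ee_pos: [0.5714, 0.0068, 0.0706]
tool_rot: [[0.921, -0.013, 0.39], [-0.011, -1.0, -0.007], [0.39, 0.002, -0.921]]
wrist_force: [5.5, 2.4, 4.1]
width: 0.0258
```

Request:
arm_command --pt "0 0 -0.4 0 0 0" --pt "0 0 -1 0 0 0" --pt "0 0 -2 0 0 0" --pt "0 0 -4 0 0 0" --pt "0 0 -6.5 0 0 0" --pt "0 0 -9 0 0 0" --pt "0 0 -11.5 0 0 0" --pt "0 0 -13 0 0 0" --pt "0 0 -13.5 0 0 0" --pt "0 0 -13.5 0 0 0" --pt "0 0 -13.5 0 0 0"

```text
t: 13.3
ee_pos: [0.5173, 0.0079, 0.1935]
tool_rot: [[0.922, -0.012, 0.386], [-0.011, -1.0, -0.006], [0.386, 0.002, -0.923]]
wrist_force: [-0.8, -0.9, -0.9]
width: 0.0254
```

```bash
python3 -c "
from h import *
weigh()
rel(place('caseL',.12),place('caseR',.12),place('trayL',.12))"
```

```text
F mean [ 0.178 -0.175 -1.306  0.043  0.319 -0.018] sd [0.56 0.63 0.59 0.03 0.02 0.03]
t 13.7 p [0.5175 0.0079 0.194 ] F [-0.21  0.5  -2.12] w 0.0259 j [ -7.  13. 113.   5.  32.  80.]
[-12.05, 26.49, 0.41] [0.022, -0.396, -0.101] |d|cm 29.1 deg 23.5
[-11.08, 36.73, 0.84] [0.022, -0.396, -0.101] |d|cm 38.4 deg 23.5
[-8.94, -33.14, 3.08] [-0.007, -0.397, 0.043] |d|cm 34.5 deg 22.9
```

Bar 2 (middle) weighs 1.3 N, so it is hollow and goes in the case's right-hand place.

Request:
arm_command --pt "-1 0.8 -0.3 0 -0.02 -0.004" --pt "-3 3.5 -0.8 0.003 -0.06 -0.015" --pt "-5.2 7.5 -1.2 0.005 -0.11 -0.028" --pt "-7 11.5 -1.4 0.008 -0.16 -0.04" --pt "-8.3 15.5 -1.3 0.01 -0.205 -0.052" --pt "-9.2 19.5 -1.1 0.012 -0.25 -0.062" --pt "-9.9 23.5 -0.8 0.015 -0.29 -0.073" --pt "-10.4 27.5 -0.4 0.017 -0.325 -0.083" --pt "-10.8 31.5 0.1 0.019 -0.36 -0.092" --pt "-11 34.8 0.6 0.021 -0.385 -0.098" --pt "-11.1 36.4 0.8 0.022 -0.396 -0.101" --pt "-11.1 36.7 0.8 0.022 -0.396 -0.101"

```text
t: 14.9
ee_pos: [0.4138, -0.3593, 0.1439]
tool_rot: [[0.996, 0.089, 0.0], [0.089, -0.996, 0.0], [0.0, -0.0, -1.0]]
wrist_force: [0.4, -0.4, -1.5]
width: 0.0259
```

```bash
python3 -c "
from h import *
p,d=cams.camera('top');rel(place('caseR',0))
cv2.imwrite('pics/c5.png',cv2.resize(p[230:350,390:530,::-1],(700,600),interpolation=2))"
```

```text
t 14.95 p [ 0.4137 -0.3584  0.1442] F [ 0.36 -0.6  -1.34] w 0.026 j [-47.  27.  93.   0.  60.  38.]
[0.02, -0.01, 12.02] [-0.0, -0.001, -0.001] |d|cm 12.0 deg 0.1
```

View pics/c5.png

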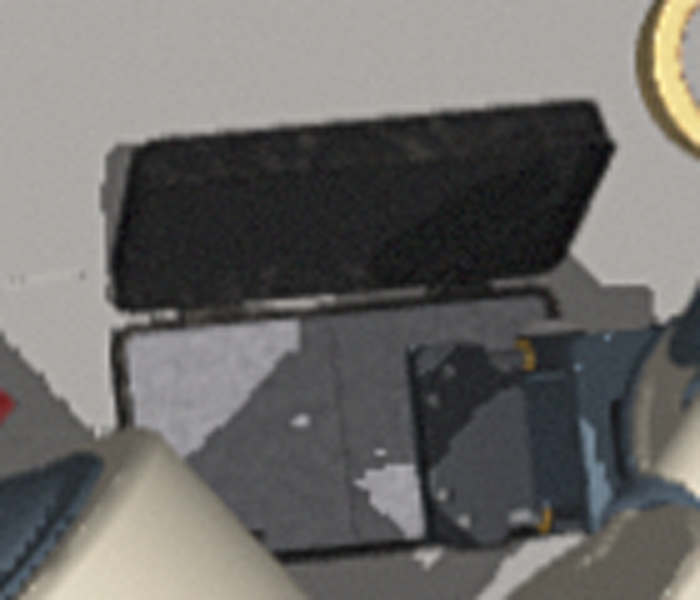

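The gripper is over the case's right-hand compartment as planned and the lid is clear behind it. Lowering.

Request:
arm_command --pt "0 0 1 0 0 0" --pt "0 0 3 0 0 0" --pt "0 0 5.5 0 0 0" --pt "0 0 8 0 0 0" --pt "0 0 9.8 0 0 0" --pt "0 0 10.7 0 0 0" --pt "0 0 11.3 0 0 0" --pt "0 0 11.6 0 0 0" --pt "0 0 11.7 0 0 0" --pt "0 0 11.8 0 0 0" --pt "0 0 11.8 0 0 0"

```text
t: 16.05
ee_pos: [0.414, -0.3582, 0.0269]
tool_rot: [[0.996, 0.09, 0.001], [0.09, -0.996, -0.001], [0.001, 0.001, -1.0]]
wrist_force: [-0.0, -0.2, -1.0]
width: 0.0257
```

Request:
arm_command --pt "0 0 0.1 0 0 0" --pt "0 0 0.2 0 0 0" --pt "0 0 0.2 0 0 0"

```text
t: 16.35
ee_pos: [0.414, -0.3581, 0.0248]
tool_rot: [[0.996, 0.09, 0.001], [0.09, -0.996, -0.0], [0.001, 0.0, -1.0]]
wrist_force: [-0.2, 0.5, 4.6]
width: 0.0258
```

Contact at +4.6 N. Releasing and rising.

Request:
arm_command --pt "0 0 -0.03 0 0 0" --pt "0 0 -0.03 0 0 0" --pt "0 0 -0.03 0 0 0" --pt "0 0 -0.03 0 0 0" --pt "0 0 -0.5 0 0 0" --pt "0 0 -2 0 0 0" --pt "0 0 -4.5 0 0 0" --pt "0 0 -8 0 0 0" --pt "0 0 -11.5 0 0 0" --pt "0 0 -13.5 0 0 0" --pt "0 0 -14 0 0 0" --gripper 5

```text
t: 17.45
ee_pos: [0.4145, -0.3588, 0.1672]
tool_rot: [[0.996, 0.09, 0.004], [0.09, -0.996, -0.003], [0.003, 0.003, -1.0]]
wrist_force: [0.4, -0.5, -0.9]
width: 0.0501
```

```bash
python3 -c "
from h import *
rel(bar(1,.135))"
```

```text
t 17.45 p [ 0.4145 -0.3588  0.1672] F [ 0.37 -0.52 -0.93] w 0.0501 j [-47.  25.  92.   0.  63.  38.]
[14.43, -43.37, -2.78] [-0.018, 0.398, 0.102] |d|cm 45.8 deg 23.5
```

Request:
arm_command --pt "0.1 -0.8 -0.4 0 0.007 0.002" --pt "0.4 -3.5 -1 -0.001 0.03 0.008" --pt "1 -7.5 -1.8 -0.003 0.065 0.017" --pt "1.8 -12 -2.4 -0.005 0.11 0.028" --pt "2.8 -16.5 -2.8 -0.007 0.15 0.039" --pt "4 -21 -3 -0.009 0.195 0.05" --pt "5.4 -25.5 -3.1 -0.011 0.235 0.06" --pt "7.2 -30 -3.1 -0.013 0.275 0.07" --pt "9.3 -34.5 -3 -0.014 0.315 0.08" --pt "11.5 -38.8 -2.9 -0.016 0.355 0.091" --pt "13.5 -42 -2.8 -0.017 0.385 0.099" --pt "14.4 -43.4 -2.8 -0.018 0.398 0.102" --gripper 6

```text
t: 18.65
ee_pos: [0.5173, 0.0905, 0.1914]
tool_rot: [[0.922, -0.01, 0.388], [-0.011, -1.0, -0.001], [0.388, -0.003, -0.922]]
wrist_force: [-0.3, -0.8, -0.4]
width: 0.0603
```

Request:
arm_command --pt "0 0 0 0 0 0" --pt "0 0 0 0 0 0"

```text
t: 18.85
ee_pos: [0.5167, 0.0875, 0.1916]
tool_rot: [[0.922, -0.011, 0.386], [-0.011, -1.0, -0.002], [0.386, -0.002, -0.922]]
wrist_force: [0.3, -0.7, -0.4]
width: 0.0598
```

```bash
python3 -c "
from h import *
rel(bar(1,0))"
```

```text
t 18.85 p [0.5167 0.0875 0.1916] F [ 0.26 -0.75 -0.41] w 0.0598 j [  4.  14. 112.  -3.  32.  97.]
[0.36, 0.15, 13.36] [-0.003, 0.005, -0.0] |d|cm 13.4 deg 0.3
```

Request:
arm_command --pt "0 0.1 1 0 0 0" --pt "0.2 0.2 3 0 0 0" --pt "0.2 0.2 5.5 0 0 0" --pt "0.2 0.2 8 0 0 0" --pt "0.2 0.2 10 0 0 0" --pt "0.2 0.2 11.5 0 0 0" --pt "0.2 0.2 12.5 0 0 0" --pt "0.2 0.2 13 0 0 0" --pt "0.2 0.2 13.2 0 0 0" --pt "0.2 0.2 13.3 0 0 0" --pt "0.2 0.2 13.3 0 0 0"

```text
t: 19.95
ee_pos: [0.5715, 0.0849, 0.0713]
tool_rot: [[0.921, -0.013, 0.389], [-0.013, -1.0, -0.003], [0.389, -0.003, -0.921]]
wrist_force: [0.8, 0.4, 0.5]
width: 0.0601
```

Request:
arm_command --pt "0 0 0 0 0 0" --pt "0 0 0 0 0 0" --pt "0 0 0 0 0 0" --pt "0 0 0 0 0 0" --pt "0 0 0 0 0 0" --pt "0 0 0 0 0 0" --pt "0 0 0 0 0 0" --gripper 1.5

```text
t: 20.65
ee_pos: [0.5724, 0.0849, 0.0714]
tool_rot: [[0.921, -0.013, 0.39], [-0.013, -1.0, -0.002], [0.39, -0.003, -0.921]]
wrist_force: [4.6, -1.5, 4.6]
width: 0.0255
```

Clean grip. Lifting.

Request:
arm_command --pt "0 0 -0.4 0 0 0" --pt "0 0 -1 0 0 0" --pt "0 0 -2 0 0 0" --pt "0 0 -4 0 0 0" --pt "0 0 -6.5 0 0 0" --pt "0 0 -9 0 0 0" --pt "0 0 -11.5 0 0 0" --pt "0 0 -13 0 0 0" --pt "0 0 -13.5 0 0 0" --pt "0 0 -13.5 0 0 0" --pt "0 0 -13.5 0 0 0"

```text
t: 21.75
ee_pos: [0.5186, 0.0852, 0.1944]
tool_rot: [[0.922, -0.012, 0.387], [-0.012, -1.0, -0.003], [0.387, -0.002, -0.922]]
wrist_force: [-0.8, -0.5, -2.0]
width: 0.0261
```

```bash
python3 -c "
from h import *
weigh()
rel(place('caseL',.12),place('trayL',.12))"
```

```text
F mean [ 0.035 -0.207 -1.214  0.03   0.359 -0.011] sd [0.27 0.35 0.47 0.02 0.02 0.02]
t 22.15 p [0.5189 0.0852 0.1949] F [-0.06 -0.98 -0.5 ] w 0.0258 j [  4.  14. 111.  -3.  32.  97.]
[-12.08, 34.24, 0.35] [0.018, -0.398, -0.102] |d|cm 36.3 deg 23.6
[-9.08, -25.38, 3.24] [-0.011, -0.398, 0.042] |d|cm 27.1 deg 23.0
```

Bar 3 (left) weighs 1.2 N, so it is hollow and goes in the case's left-hand place.

Request:
arm_command --pt "-1 0.8 -0.3 0 -0.02 -0.005" --pt "-3.2 3.2 -0.8 0.003 -0.06 -0.015" --pt "-5.7 6.8 -1.2 0.005 -0.11 -0.028" --pt "-7.8 10.5 -1.5 0.007 -0.16 -0.04" --pt "-9.2 14.5 -1.5 0.009 -0.205 -0.052" --pt "-10.2 18.5 -1.4 0.011 -0.25 -0.063" --pt "-10.9 22.3 -1.1 0.013 -0.29 -0.074" --pt "-11.4 26 -0.7 0.015 -0.325 -0.083" --pt "-11.8 29.6 -0.3 0.016 -0.36 -0.092" --pt "-12 32.5 0.1 0.017 -0.385 -0.098" --pt "-12.1 33.9 0.3 0.018 -0.398 -0.102" --pt "-12.1 34.2 0.3 0.018 -0.398 -0.102"

```text
t: 23.35
ee_pos: [0.4046, -0.2563, 0.1442]
tool_rot: [[0.996, 0.089, 0.001], [0.089, -0.996, 0.0], [0.001, -0.0, -1.0]]
wrist_force: [0.5, 0.1, -0.6]
width: 0.0258
```

Request:
arm_command --pt "0 0 0 0 0 0" --pt "0 0 0 0 0 0"

```text
t: 23.55
ee_pos: [0.4042, -0.254, 0.1447]
tool_rot: [[0.996, 0.091, 0.001], [0.091, -0.996, 0.001], [0.001, -0.0, -1.0]]
wrist_force: [-0.9, 0.1, -0.6]
width: 0.0255
```

```bash
python3 -c "
from h import *
rel(place('caseL',0.0005))"
```

```text
t 23.55 p [ 0.4042 -0.254   0.1447] F [-0.91  0.15 -0.6 ] w 0.0255 j [-39.  22. 102.   0.  56.  45.]
[0.02, 0.18, 12.02] [-0.0, -0.001, 0.0] |d|cm 12.0 deg 0.1
```

Request:
arm_command --pt "0 0.1 1 0 0 0" --pt "0 0.1 3 0 0 0" --pt "0 0.1 5.5 0 0 0" --pt "0 0.1 8 0 0 0" --pt "0 0.1 9.8 0 0 0" --pt "0 0.1 10.7 0 0 0" --pt "0 0.1 11.3 0 0 0" --pt "0 0.1 11.6 0 0 0" --pt "0 0.1 11.8 0 0 0" --pt "0 0.1 11.9 0 0 0" --pt "0 0.1 12 0 0 0" --pt "0 0.1 12 0 0 0"

```text
t: 24.75
ee_pos: [0.4049, -0.2564, 0.0255]
tool_rot: [[0.996, 0.09, 0.002], [0.09, -0.996, -0.001], [0.002, 0.001, -1.0]]
wrist_force: [-2.4, 1.0, 15.9]
width: 0.026
```

Firm contact at +16 N. I'll ease off about 1 mm, then release.

Request:
arm_command --pt "0 0 -0.05 0 0 0" --pt "0 0 -0.08 0 0 0" --pt "0 0 -0.08 0 0 0"

```text
t: 25.05
ee_pos: [0.4047, -0.2564, 0.0256]
tool_rot: [[0.996, 0.09, 0.001], [0.09, -0.996, -0.0], [0.001, 0.0, -1.0]]
wrist_force: [1.0, -0.3, 1.3]
width: 0.0256
```

Request:
arm_command --pt "0 0 0 0 0 0" --pt "0 0 0 0 0 0" --pt "0 0 0 0 0 0" --pt "0 0 0 0 0 0" --pt "0 0 -0.5 0 0 0" --pt "0 0 -2 0 0 0" --pt "0 0 -4.5 0 0 0" --pt "0 0 -8 0 0 0" --pt "0 0 -12 0 0 0" --pt "0 0 -16 0 0 0" --pt "0 0 -19 0 0 0" --pt "0 0 -20 0 0 0" --gripper 5

```text
t: 26.25
ee_pos: [0.4053, -0.2569, 0.2287]
tool_rot: [[0.996, 0.09, 0.004], [0.09, -0.996, -0.003], [0.004, 0.003, -1.0]]
wrist_force: [-0.2, -0.7, -1.2]
width: 0.0497
```

```bash
python3 - <<'E'
from h import *
p,d=cams.camera('top')
cv2.imwrite('pics/c6.png',cv2.resize(p[230:350,390:530,::-1],(700,600),interpolation=2))
R=Rot(5.2)
rel(([.45,-.30,.24],R),([.60,-.2895,.24],R),([.60,-.2895,.10],R))
E
```

```text
t 26.3 p [ 0.4053 -0.2569  0.2286] F [ 0.92 -0.63  0.95] w 0.0502 j [-40.  16.  96.   0.  68.  45.]
[4.06, 4.7, -1.11] [0.003, -0.004, -0.0] |d|cm 6.3 deg 0.3
[19.1, 5.01, -1.05] [0.003, -0.004, -0.0] |d|cm 19.8 deg 0.3
[19.04, 4.96, 12.95] [0.003, -0.004, -0.0] |d|cm 23.6 deg 0.3
```

View pics/c6.png

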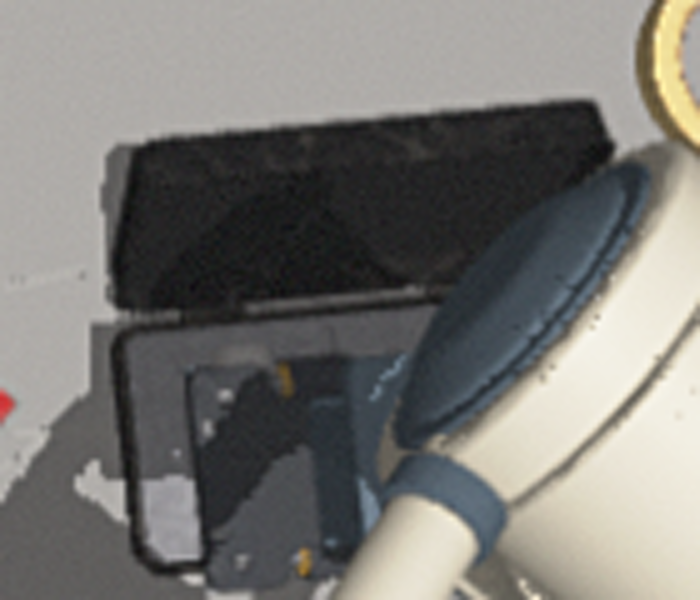

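The arm hides the case, so I'll step aside for one look before closing the lid.

Request:
arm_command --pt "-0.3 -1.5 -0.3 0 0 0" --pt "-0.8 -5 -0.8 0 0 0" --pt "-1.5 -9.5 -1.4 0 0 0" --pt "-2 -14 -1.8 0 0 0" --pt "-2 -18.5 -2 0 0 0" --pt "-2 -22 -2 0 0 0" --pt "-2 -24 -2 0 0 0" --gripper 0

```text
t: 27.0
ee_pos: [0.3605, -0.0162, 0.2442]
tool_rot: [[0.996, 0.092, -0.002], [0.092, -0.996, 0.001], [-0.002, -0.001, -1.0]]
wrist_force: [0.5, -0.6, 0.9]
width: 0.0001
```

```bash
python3 - <<'E'
from h import *
p,d=cams.camera('top')
cv2.imwrite('pics/c7.png',cv2.resize(p[230:350,390:530,::-1],(700,600),interpolation=2))
np.save('pics/t7.npy',d)
R=Rot(5.2)
rel(([.43,-.28,.24],R),([.60,-.2895,.24],R),([.60,-.2895,.10],R))
E
```

```text
t 27.05 p [ 0.3603 -0.0148  0.2441] F [-1.11  0.33 -0.64] w 0.0004 j [-12.   4. 108.   0.  68.  73.]
[4.51, 27.04, 0.35] [-0.002, 0.002, 0.001] |d|cm 27.4 deg 0.2
[21.35, 29.55, 0.31] [-0.002, 0.002, 0.001] |d|cm 36.5 deg 0.2
[21.38, 29.58, 14.31] [-0.002, 0.002, 0.001] |d|cm 39.2 deg 0.2
```

View pics/c7.png

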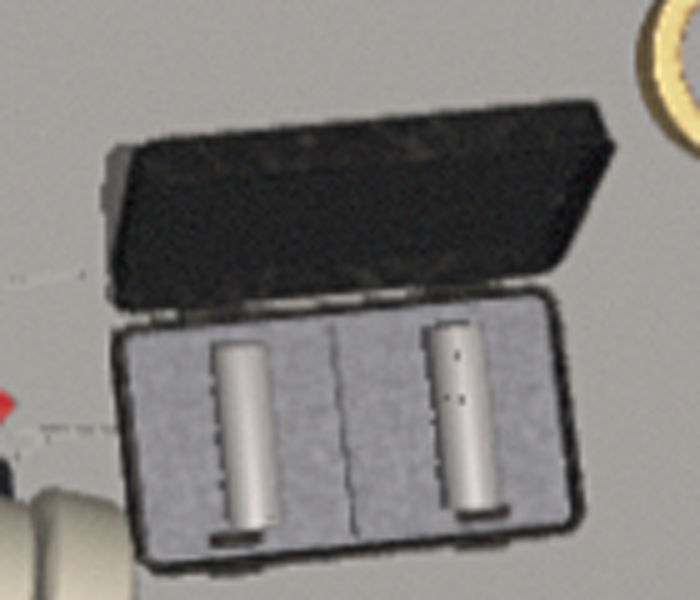

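```bash
python3 - <<'E'
from h import *
np.set_printoptions(precision=4,suppress=True)
P=cloud('top',np.load('pics/t7.npy'))
for a,b in(((438.6,299.5),(440.5,334)),((480.5,296),(485.3,331))):
    L=[]
    for f in np.linspace(.05,.95,19):
        u,v=np.array(a)*(1-f)+np.array(b)*f;u,v=int(round(u)),int(round(v));L.append(np.median(P[v-1:v+2,u-1:u+2].reshape(-1,3),0))
    L=np.array(L);L=L[(L[:,2]>.03)&(L[:,2]<.07)];k=np.polyfit(L[:,0],L[:,2],1);print(len(L),"slope deg",np.degrees(np.arctan(k[0])),"z",L[:,2].mean(),"xr",L[:,0].min(),L[:,0].max(),"resid",np.std(L[:,2]-np.polyval(k,L[:,0])))
E
```

```text
19 slope deg 1.6112566482577986 z 0.04632135172560905 xr 0.3703651620000074 0.44089874824036646 resid 0.0008583495490273835
19 slope deg -0.2589401346437017 z 0.04659073335390505 xr 0.37732184861985746 0.44805414765940044 resid 0.0007306567762796678
```

Both hollow bars lie flat, one on each side of the foam ridge and clear of the latches. Depth slopes are 1.6° and -0.3°, both within noise. Now going behind the lid.

Request:
arm_command --pt "0.3 1.5 0 0 0 0" --pt "1 5.5 0.1 0 0 0" --pt "1.8 10 0.2 0 0 0" --pt "2.6 14.5 0.3 0 0 0" --pt "3.4 19 0.3 0 0 0" --pt "4.5 23.3 0.3 0 0 0" --pt "6.5 26.8 0.3 0 0 0" --pt "10 28.8 0.3 0 0 0" --pt "14.3 29.4 0.3 0 0 0" --pt "18.3 29.5 0.3 0 0 0" --pt "20.8 29.5 0.3 0 0 0" --pt "21.4 29.6 0.3 0 0 0"

```text
t: 28.25
ee_pos: [0.6041, -0.2929, 0.2401]
tool_rot: [[0.996, 0.092, -0.001], [0.092, -0.996, 0.002], [-0.001, -0.002, -1.0]]
wrist_force: [-0.6, 0.1, -1.3]
width: 0.0006
```

Request:
arm_command --pt "0 0 1 0 0 0" --pt "0 0 3.5 0 0 0" --pt "0 0 7 0 0 0" --pt "0 0 10.5 0 0 0" --pt "0 0 13 0 0 0" --pt "0 0 14 0 0 0" --pt "0 0 14 0 0 0"

```text
t: 28.95
ee_pos: [0.601, -0.294, 0.101]
tool_rot: [[0.996, 0.09, -0.002], [0.09, -0.996, 0.002], [-0.002, -0.002, -1.0]]
wrist_force: [-0.8, 0.6, -0.2]
width: 0.0006
```

```bash
python3 - <<'E'
from h import *
R=Rot(5.2);ex=R[:,0]
H=np.array([.468,-.3016,.027])
w=[]
for th in(115,100,90,80,70,60,50,40,30,20,10,0):
    t=np.radians(th);s=.09 if th<80 else (.07 if th>100 else .08)
    a=-s*np.cos(t)+.024*np.sin(t)+.016; z=s*np.sin(t)+.024*np.cos(t)
    w.append((H+ex*a+[0,0,z],R));print(th,w[-1][0].round(3))
rel(*w)
E
```

```text
115 [ 0.535 -0.295  0.08 ]
100 [ 0.521 -0.297  0.102]
90 [ 0.508 -0.298  0.107]
80 [ 0.494 -0.299  0.11 ]
70 [ 0.476 -0.301  0.12 ]
60 [ 0.46  -0.302  0.117]
50 [ 0.445 -0.304  0.111]
40 [ 0.431 -0.305  0.103]
30 [ 0.418 -0.306  0.093]
20 [ 0.408 -0.307  0.08 ]
10 [ 0.4   -0.308  0.066]
0 [ 0.394 -0.308  0.051]
t 28.95 p [ 0.601 -0.294  0.101] F [-0.77  0.59 -0.19] w 0.0006 j [-31.  38.  77.   0.  65.  54.]
[-6.57, -0.44, 2.09] [-0.002, 0.002, -0.001] |d|cm 6.9 deg 0.2
[-7.96, -0.44, -0.04] [-0.002, 0.002, -0.001] |d|cm 8.0 deg 0.2
[-9.31, -0.44, -0.58] [-0.002, 0.002, -0.001] |d|cm 9.3 deg 0.2
[-10.74, -0.44, -0.87] [-0.002, 0.002, -0.001] |d|cm 10.8 deg 0.2
[-12.54, -0.44, -1.85] [-0.002, 0.002, -0.001] |d|cm 12.7 deg 0.2
[-14.14, -0.44, -1.56] [-0.002, 0.002, -0.001] |d|cm 14.2 deg 0.2
[-15.66, -0.44, -1.0] [-0.002, 0.002, -0.001] |d|cm 15.7 deg 0.2
[-17.06, -0.43, -0.19] [-0.002, 0.002, -0.001] |d|cm 17.1 deg 0.2
[-18.3, -0.43, 0.86] [-0.002, 0.002, -0.001] |d|cm 18.3 deg 0.2
[-19.34, -0.43, 2.11] [-0.002, 0.002, -0.001] |d|cm 19.5 deg 0.2
[-20.15, -0.42, 3.52] [-0.002, 0.002, -0.001] |d|cm 20.5 deg 0.2
[-20.7, -0.42, 5.05] [-0.002, 0.002, -0.001] |d|cm 21.3 deg 0.2
```

Request:
arm_command --pt "-2 -0.4 0 0 0 0" --pt "-4 -0.4 0 0 0 0" --pt "-5.5 -0.4 0 0 0 0" --pt "-7 -0.4 0 0 0 0" --pt "-8 -0.4 -0.1 0 0 0" --pt "-9.3 -0.4 -0.6 0 0 0" --pt "-10.7 -0.4 -1 0 0 0" --pt "-12 -0.4 -1.6 0 0 0" --pt "-12.6 -0.4 -1.8 0 0 0" --pt "-12.6 -0.4 -1.8 0 0 0"

```text
t: 29.95
ee_pos: [0.4761, -0.3021, 0.121]
tool_rot: [[0.996, 0.09, 0.001], [0.09, -0.996, -0.0], [0.001, 0.0, -1.0]]
wrist_force: [0.1, 0.5, -0.0]
width: 0.0006
```

```bash
python3 - <<'E'
from h import *
R=Rot(5.2);ex=R[:,0]
H=np.array([.468,-.3016,.027])
w=[]
for th in(60,50,40,30,20,10,0):
    t=np.radians(th);s=.092
    a=-s*np.cos(t)+.024*np.sin(t)+.016; z=s*np.sin(t)+.024*np.cos(t)
    w.append((H+ex*a+[0,0,z],R))
rel(*w)
p,d=cams.camera('scene');o,_=cams.camera('top')
o=np.hstack([cv2.resize(p[150:300,330:480],(400,400)),cv2.resize(o[230:350,390:510],(400,400))])
cv2.imwrite('pics/c8.png',o[:,:,::-1])
E
```

```text
t 29.95 p [ 0.4761 -0.3021  0.121 ] F [ 0.08  0.49 -0.01] w 0.0006 j [-38.  30.  92.   0.  58.  46.]
[-1.73, -0.12, 0.23] [0.0, -0.001, -0.001] |d|cm 1.7 deg 0.1
[-3.28, -0.12, 0.81] [0.0, -0.001, -0.001] |d|cm 3.4 deg 0.1
[-4.71, -0.12, 1.64] [0.0, -0.001, -0.001] |d|cm 5.0 deg 0.1
[-5.97, -0.12, 2.72] [0.0, -0.001, -0.001] |d|cm 6.6 deg 0.1
[-7.03, -0.12, 3.99] [0.0, -0.001, -0.001] |d|cm 8.1 deg 0.1
[-7.85, -0.12, 5.43] [0.0, -0.001, -0.001] |d|cm 9.5 deg 0.1
[-8.41, -0.12, 6.99] [0.0, -0.001, -0.001] |d|cm 10.9 deg 0.1
```

View pics/c8.png

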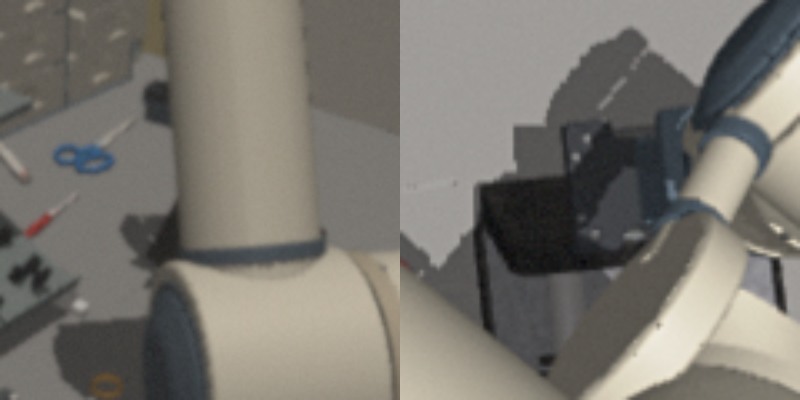

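The top view shows the lid swung past vertical and following the fingers. I'll bring it down.

Request:
arm_command --pt "-0.9 0 0.1 0 0 0" --pt "-1.7 0 0.2 0 0 0" --pt "-2.5 0 0.5 0 0 0" --pt "-3.3 0 0.8 0 0 0" --pt "-4.7 0 1.6 0 0 0" --pt "-6 0 2.7 0 0 0" --pt "-7 0 4 0 0 0" --pt "-7.8 0 5.4 0 0 0" --pt "-8.4 0 6.5 0 0 0" --pt "-8.4 0 6.9 0 0 0" --pt "-8.4 0 6.9 0 0 0"

```text
t: 31.15
ee_pos: [0.3921, -0.3091, 0.0515]
tool_rot: [[0.996, 0.09, -0.001], [0.09, -0.996, 0.001], [-0.001, -0.001, -1.0]]
wrist_force: [-0.3, -0.9, 0.8]
width: 0.0004
```

Request:
arm_command --pt "0 0 0.1 0 0 0" --pt "0 0 0.2 0 0 0" --pt "0 0 0.2 0 0 0"

```text
t: 31.45
ee_pos: [0.3927, -0.3094, 0.051]
tool_rot: [[0.996, 0.091, 0.0], [0.091, -0.996, -0.0], [0.0, 0.0, -1.0]]
wrist_force: [-11.3, 4.4, 42.6]
width: 0.0001
```

The lid is stiff at z = 0.051 m, its shut height. I'll lift off, clear away and check.

Request:
arm_command --pt "0 0 -0.5 0 0 0" --pt "0 0 -2 0 0 0" --pt "0 0 -5 0 0 0" --pt "0 0 -9 0 0 0" --pt "-0.5 -2 -13 0 0 0" --pt "-1.5 -6 -16.5 0 0 0" --pt "-2 -11 -18.5 0 0 0" --pt "-2 -16 -19 0 0 0" --pt "-2 -21 -19 0 0 0" --pt "-2 -26 -19 0 0 0" --pt "-2 -29 -19 0 0 0" --pt "-2 -30 -19 0 0 0"

```text
t: 32.65
ee_pos: [0.345, -0.0097, 0.2395]
tool_rot: [[0.996, 0.093, 0.001], [0.093, -0.996, 0.001], [0.001, -0.0, -1.0]]
wrist_force: [-0.2, 0.7, 0.4]
width: 0.0002
```

```bash
python3 - <<'E'
from h import *
p,d=cams.camera('top');q,_=cams.camera('scene')
P=cloud('top',d)
for v in range(280,350,8): print(v,P[v,[430,450,475,495]][:,[0,2]].round(4).ravel())
o=np.vstack([cv2.resize(p[160:360,150:530],(700,368),interpolation=2),cv2.resize(q[170:390,200:580],(700,405),interpolation=2)[:230]])
cv2.imwrite('pics/c9.png',o[:,:,::-1]);rel()
E
```

```text
280 [ 0.4913  0.0012  0.4915  0.0021  0.4918  0.0022  0.4921 -0.0014]
288 [ 0.4722 -0.0013  0.4724  0.0019  0.4716  0.0298  0.471   0.0522]
296 [0.4521 0.0528 0.4522 0.0553 0.4525 0.0525 0.4526 0.0511]
304 [0.4339 0.0548 0.4341 0.049  0.4342 0.0493 0.4343 0.0545]
312 [0.4157 0.047  0.4159 0.0549 0.416  0.05   0.4161 0.0517]
320 [0.3977 0.0512 0.3979 0.0547 0.3978 0.0512 0.3978 0.0498]
328 [0.3798 0.0545 0.3797 0.0506 0.3797 0.0516 0.3797 0.0519]
336 [0.3614 0.0479 0.3617 0.0522 0.3616 0.0505 0.3618 0.0544]
344 [ 0.3439  0.0553  0.3401  0.0036  0.3396 -0.0023  0.3398  0.0021]
t 32.75 p [ 0.346  -0.0116  0.2395] F [-0.19  0.1  -0.11] w 0.0004 j [-12.   3. 110.   0.  67.  73.]
```

View pics/c9.png

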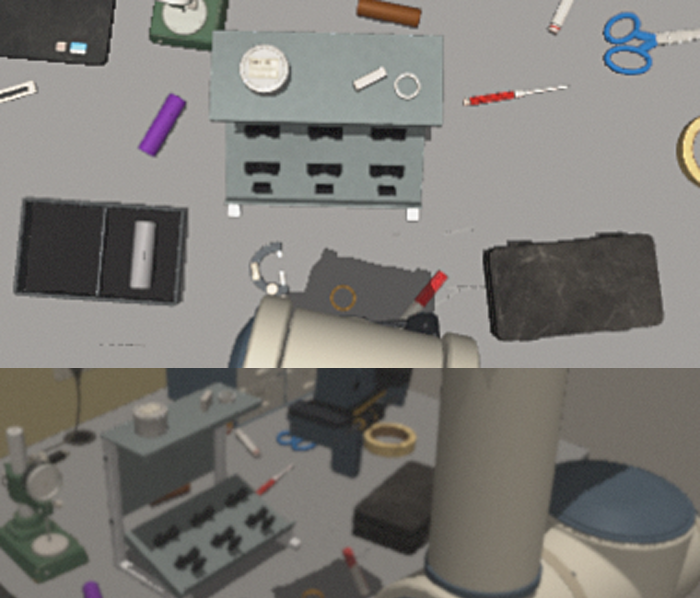

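The rack is empty, one bar lies flat in the tray and the case is shut. The lid's depth is level at about 0.052 m and the bystanders are where they were. Handing in.

```bash
python3 -c "
from station import finish_job
print(finish_job())"
```

```text
the job is handed in; nothing more can be done
None
```

I sorted all three bars by weight, shut the case's lid and handed the job in at about 33 s of the 72 s allowed.

- **Bars:** The right-hand rack bar weighed 3.6 N (solid) and went in the tray's right-hand place. The middle bar (1.3 N) and the left bar (1.2 N) are hollow and went in the case, one on each side of the foam ridge.
- **Lid:** I pressed it to a hard stop at 51 mm above the desk, with 43 N on the fingertips. With the arm away, the top camera's depth over the lid read 47–55 mm, about 52 mm on average, so it looks fully shut.
- **Last checks:** The last pictures show the rack empty and the tray bar flat. The marker, ring and screwdriver look unmoved. The arm partly hid the micrometer and the marker, and neither was approached.
- **Disagreements:**
  - Depth gave the left bar in the case a 1.6° slope, against -0.3° for the other. I took this as noise, because its mean height matched a bar lying flat and nothing lay under its raised end.
  - Closing on the first bar gave a brief 27 N side load, because the gripper was 2 mm off centre. I re-centred before lifting.
  - Setting the third bar down reached 16 N before I eased off.

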